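# Nest the upturned dust covers at the battery bench

## Task

Three domed dust covers (large black, middle-sized maroon, small green) lie upside down on the battery bench. Nest them, still upside down, into one upright stack: the maroon cover cupped in the middle of the black one, the green one cupped in the middle of the maroon one, each set down fully home rather than dropped. Leave the black cover where it is, and do not disturb the closed white dish that wears its own maroon cover.

Things in the scene. Friction and masses are not known exactly. Their poses are not given: they have to be found in the camera images.
- black_center (a point): Large black domed cover (sizes in mm), upside down on its flat knob (40 across, 14 tall), hollow up. Rim 104 outside diameter, wall 3, rim 44 above the table; outside nearly upright over the top 12 (grip there). Inner floor 17 above the knob's foot, flat, 56 across. About 160 g. Point: on its axis, 22 below the rim; z up out of the hollow.
- maroon_center (a point): Middle maroon domed cover (mm), upside down on its flat knob (24 across, 14 tall), hollow up. Rim 64 outside diameter, wall 3, rim 42 above the table; outside nearly upright over the top 11 (grip there). Inner floor 17 above the knob's foot, flat, 34 across. About 70 g. Point: on its axis, 21 below the rim; z up out of the hollow. Home in the black one its rim is 15 above the black rim.
- green_center (a point): Small teal-green domed cover (mm), upside down on its flat knob (20 across, 14 tall), hollow up. Rim 47 outside diameter, wall 3, rim 40 above the table; outside nearly upright over the top 10 (grip there). Inner floor 17 above the knob's foot, flat, 24 across. About 45 g. Point: on its axis, 20 below the rim; z up out of the hollow. Home in the maroon one its rim is 15 above the maroon rim.
- dish_center (a point): Bystander to leave alone: a closed round white parts dish, 72 mm across, wearing a maroon domed cover the right way up with its aluminium knob on top, 67 mm tall in all. This point is on its axis, 33 mm above the table.
There are look-alikes about, which are no part of the job. What is shaped like the part that bears green_center but blue is not meant. Leave any blue look-alike of the part that bears maroon_center alone.

How it is judged:
At the end, for the whole second after the job is handed in: Maroon stands in black within 18 mm of its axis, green in maroon within 12 mm, both within 5 mm of seated height; all three hollow side up within 10 degrees and at rest; the black cover on the table, within 40 mm of where it began (horizontal distance between maroon_center and black_center below 0.018 m and z of maroon_center in the frame of black_center between 0.011 and 0.021 m and horizontal distance between green_center and maroon_center below 0.012 m and z of green_center in the frame of maroon_center between 0.011 and 0.021 m and angle between each of black_center, maroon_center, green_center's own z axis and vertical below 0.175 rad and height (world z) of black_center below 0.027 m and distance of black_center from where it was at the start of the episode below 0.04 m and linear speed of each of black, maroon, green below 0.02 m/s); the robot touches nothing.
It fails at once if the closed dish is moved by more than 20 mm or tipped by more than 15 degrees (distance of dish_center from where it was at the start of the episode above 0.02 m or angle between dish_center's own z axis and vertical above 0.26 rad).
It fails at once if the maroon or green cover is dropped or knocked flying (faster than 0.7 m/s while out of the fingers, a fall of about 25 mm) ((contact force between the fingers and maroon below 0.1 N and linear speed of maroon above 0.7 m/s) or (contact force between the fingers and green below 0.1 N and linear speed of green above 0.7 m/s)).
It also fails if it takes over 58 s, if anything falls off the work surface, if the arm or the gripper's body presses on something with over 40 N, if the wrist force passes 120 N, or if a joint passes its speed limit or range.

## Robot

A 6-joint arm with a two-finger parallel gripper is mounted at the origin on the work surface. World frame = base frame: x ahead of the robot, y to its left, z up, the work surface at z = 0. Lengths are in m, angles in rad, forces in N, time in s.
With the tool pointing down it reaches from about 0.275 to 0.85 m from the base axis. Payload 5.2 kg.
Tool frame: the origin (TCP) lies at the very end of the fingers, on their centre line; the grasp point (between the pads) lies 19 mm behind it (arm.tcp_to_grasp is the distance from the TCP to the grasp point, in m); z points along the fingers, y is the line along which they close (so a half turn about z gives the same grasp; the last joint's range is limited). The gripper opens to 85 mm and grips with 20 to 120 N. Pads are 22 mm wide; open, the fingers measure 114 mm over their backs; the gripper's body (76 mm by 85 mm) begins 54 mm behind the grasp point. The pads swing forward as they close: fully open they stand 13 mm farther back than shut.
Start: joints at [1.02, 0.259, 1.535, -0, 1.348, -0.203], TCP at [0.187, 0.517, 0.231] pointing down, gripper open.
Joint ranges: [-3.14, 3.14], [-0.91, 2.08], [0.19, 2.58], [-1.22, 4.36], [0.22, 2.71], [-3.12, 3.12]. Speed limits (rad/s): [2.57, 2.57, 3.14, 3.14, 3.14, 3.14].

## Interface

Orientations are given as [roll, pitch, yaw] about the fixed x, y, z axes, in that order (R = Rz(yaw) Ry(pitch) Rx(roll)).
In Python, from plant import arm, kin, imaging, ticket gives the robot as it stands. The module is installed in compiled form; this text tells all that it offers. Calls block until the motion is done:
- arm.move_to(position, orientation): joint-space move of the TCP to a pose.
- arm.move_linear(position, frame=None, vel=0.15): straight line of the TCP; frame=None keeps the orientation; vel is the mean speed in m/s.
- arm.move_j(angles): joint-space move.
- arm.release() and arm.close(): open the fingers fully, or close them until they stop; the grip force is fixed at half the most.
- arm.hold(seconds).
- kin.inverse_kinematics(position, orientation): joint angles nearest the present ones, or None.
- arm.observe(): the state.
- imaging.read_camera(name): name is "side" or "top"; returns a dict with "img" (384x512x3 uint8, blue, green, red), "range_z" (384x512 float32, m along the optical axis (not along the pixel's ray), 0 where there is no reading), "fx", "fy", "cx", "cy" (pixels), "k1" (the pictures are not rectified: a ray, as slopes to the right and down, at radius r is drawn at 1 + k1 r^2 times it, then the intrinsics apply), "R" (3x3) and "t" (3): a world point X has camera coordinates R X + t. Camera axes: x right, y down, z forward; pixel columns grow to the right and rows downward; lengths in m; the calibration is good to about 2 mm. A picture is of the moment at which its call begins.
A pose or a line that the arm cannot do raises arm.MotionError and nothing moves.
- ticket.hand_in(): hands the job in; it is judged then, once.
The state is a dict: "time": time; "qpos": joint angles; "joint_velocities": joint speeds; "tau": joint torques, N m; "position": TCP position; "tcp_rot": TCP orientation; "contact_force": force on the tool from outside, world axes, zero at the start; "ft_torque": the same for the moment, N m; "grip_width": finger opening in m; "gripper_force": force on a finger pad.
Only numpy, scipy, OpenCV 4.12 (cv2) and the standard library are available. Lean on these libraries where they do the work, as an engineer would, in place of code of your own. Each camera call takes 0.05 s, during which the arm holds its last target. There are 200 camera calls.

## Working session

There is one attempt and no reset: what is moved stays moved. The work goes in short steps, each a Python script; the robot and the scene stay as the last script left them, time stands still between calls to the robot, and variables do not carry over. Pictures are saved under pics/ and viewed, at most 10 in all, crops included, and the job is handed in when it is done.

```bash
mkdir -p pics; cat > h.py <<'E'
import numpy as np, cv2
from plant import arm, kin, imaging, ticket
def world(c,u,v,z=None):
    """pixel(s)->world via depth map z (array) or given depth"""
    K=np.array([[c['fx'],0,c['cx']],[0,c['fy'],c['cy']],[0,0,1.]])
    p=np.stack([np.ravel(u),np.ravel(v)],1).astype(float)
    s=cv2.undistortPoints(p.reshape(-1,1,2),K,np.array([c['k1'],0,0,0,0.])).reshape(-1,2)
    z=c['range_z'][np.ravel(v).astype(int),np.ravel(u).astype(int)] if z is None else z
    X=np.c_[s*np.reshape(z,(-1,1)),np.ravel(z)]
    return (X-c['t'])@c['R']
E
python3 - <<'E'
from h import *
import pickle
for n in('top','side'):
    c=imaging.read_camera(n); cv2.imwrite(f'pics/{n}0.png',c['img']); pickle.dump(c,open(n+'0.pkl','wb'))
    print(n,c['fx'],c['k1'],(-c['R'].T@c['t']).round(3),c['R'][2].round(2))
print(arm.observe())
E
```

```text
top 448.61706593825323 0.03105509406532444 [0.316 0.016 1.075] [ 0.2   0.   -0.98]
side 482.44394186077653 -0.11279868989595092 [ 0.34  -0.799  0.605] [ 0.19  0.81 -0.56]
{'time': 0.1, 'qpos': array([ 1.02021150e+00,  2.59279821e-01,  1.53599996e+00, -1.44863538e-05,
        1.34798646e+00, -2.02796033e-01]), 'joint_velocities': array([-0.00065788, -0.00264346, -0.00329645,  0.00044107,  0.00062753,
        0.000638  ]), 'tau': array([ 3.26140071e-03, -4.46969497e+01, -2.91249365e+01, -3.70704975e-04,
        6.21075145e-03,  1.17887711e-05]), 'position': array([0.18717386, 0.51665794, 0.23054204]), 'tcp_rot': array([-3.13995052e+00, -3.23241688e-04,  2.79380680e+00]), 'contact_force': array([ 0.56077133, -0.09834952,  0.60066641]), 'ft_torque': array([ 0.04334118, -0.00773418,  0.01066405]), 'gripper_force': 0.0, 'grip_width': 0.08509450423474306}
```

View pics/top0.png

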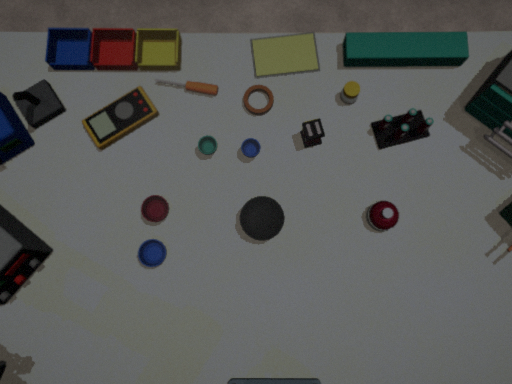

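View pics/side0.png

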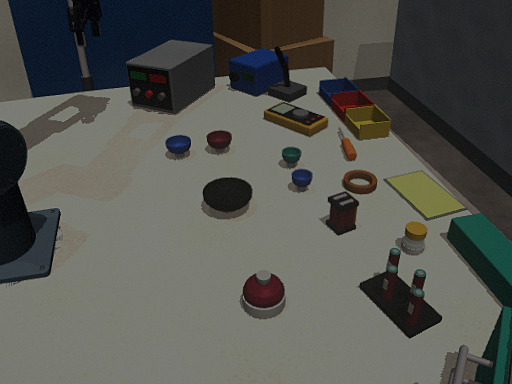

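Candidates in the top view:
- **Maroon:** (155,208) is the open hollow cup, so it is the target. (384,215) wears a knob and is the closed dish, and (152,253) is blue, so I leave both alone.
- **Green:** (207,146) is teal and the target. (251,148) is the blue look-alike.
- **Black:** (262,218) is the only one.

Next I'll take one confirming crop and measure the rims.

```bash
python3 - <<'E'
from h import *
import pickle
c=pickle.load(open('top0.pkl','rb'))
cv2.imwrite('pics/crop.png',cv2.resize(c['img'][120:275,120:300],None,fx=3.8,fy=3.8,interpolation=cv2.INTER_CUBIC))
vv,uu=np.mgrid[0:384,0:512]
W=world(c,uu,vv).reshape(384,512,3)
for n,(u,v),r,h in(('black',(262,218),.052,.044),('maroon',(155,208),.032,.042),('green',(207,146),.0235,.040),('bmar',(152,253),.032,.042),('bgreen',(251,148),.0235,.04),('dish',(384,215),.036,.067)):
    m=((uu-u)**2+(vv-v)**2<30**2)&(c['range_z']>0)&(W[...,2]>.010)&(np.hypot(W[...,0]-W[v,u,0],W[...,1]-W[v,u,1])<r*1.5)
    P=W[m]; top=np.percentile(P[:,2],97)
    Q=P[P[:,2]>h-.008]
    (x,y),rad=cv2.minEnclosingCircle(Q[:,:2].astype(np.float32)) if len(Q) else ((0,0),0)
    f=np.c_[2*Q[:,:2],np.ones(len(Q))]; s=np.linalg.lstsq(f,(Q[:,:2]**2).sum(1),rcond=None)[0]
    print(n,'top',top.round(4),'n',len(Q),'encl',np.round([x,y,rad],4),'fit',s[:2].round(4),np.sqrt(s[2]+s[:2]@s[:2]).round(4),'centre z',W[v,u].round(3),'angle,reach',np.arctan2(y,x).round(2),np.hypot(x,y).round(3))
E
```

```text
black top 0.0454 n 218 encl [0.4591 0.0278 0.0518] fit [0.4587 0.0278] 0.0498 centre z [0.462 0.027 0.016] angle,reach 0.06 0.46
maroon top 0.0443 n 154 encl [0.4823 0.2771 0.0322] fit [0.4819 0.2766] 0.0299 centre z [0.485 0.281 0.022] angle,reach 0.52 0.556
green top 0.0431 n 105 encl [0.6364 0.1589 0.0232] fit [0.6361 0.1587] 0.0214 centre z [0.64  0.162 0.018] angle,reach 0.24 0.656
bmar top 0.044 n 153 encl [0.3799 0.2785 0.0321] fit [0.3797 0.2776] 0.0298 centre z [0.38  0.284 0.018] angle,reach 0.63 0.471Traceback (most recent call last):
  File "<stdin>", line 9, in <module>
    return _quantile_unchecked(
        a, q, axis, out, overwrite_input, method, keepdims, weights)
    return _ureduce(a,
                    func=_quantile_ureduce_func,
    ...<5 lines>...
                    overwrite_input=overwrite_input,
                    method=method)
    r = func(a, **kwargs)
    result = _quantile(arr,
                       quantiles=q,
    ...<2 lines>...
                       out=out,
                       weights=wgt)
    slices_having_nans = np.isnan(arr[-1, ...])
                                  ~~~^^^^^^^^^
IndexError: index -1 is out of bounds for axis 0 with size 0
```

View pics/crop.png

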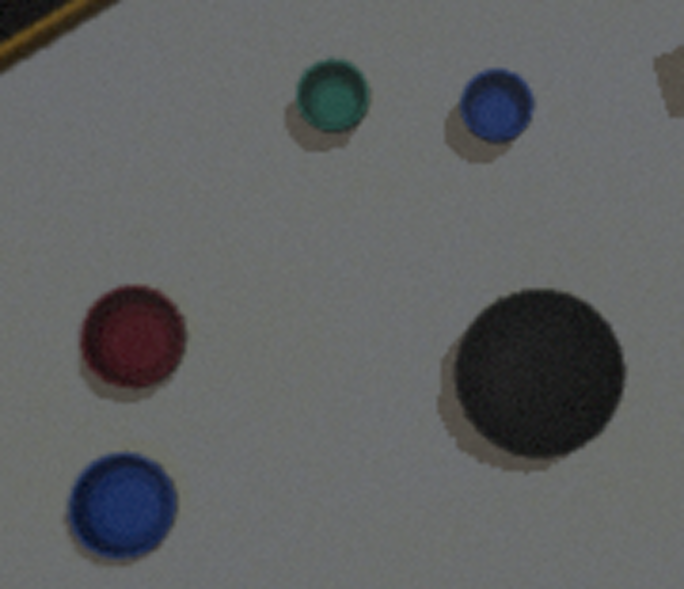

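The crop shows the open maroon cup at crop (133,337) and the teal cup at (333,96). Each has a blue twin nearby at crop (123,505) and (497,106). The fitted radii match the given sizes.

Now I'll hover over maroon and measure where the open fingertips really are.

```bash
python3 - <<'E'
from h import *
M=np.array([.4821,.2769])
for yaw in (0,np.pi): print(yaw,kin.inverse_kinematics([*M,.12],[np.pi,0,yaw]))
for yaw in (np.pi/2,-np.pi/2): print(yaw,kin.inverse_kinematics([.6363,.1588,.12],[np.pi,0,yaw]))
j=min((kin.inverse_kinematics([*M,.12],[np.pi,0,y]) for y in(0,np.pi)),key=lambda q:abs(q[5]))
arm.move_j(j); 
def tip(tag):
    c=imaging.read_camera('side'); vv,uu=np.mgrid[0:384,0:512]; W=world(c,uu,vv).reshape(384,512,3)
    m=(c['range_z']>0)&(np.hypot(W[...,0]-M[0],W[...,1]-M[1])<.075)&(W[...,2]>.06)&(W[...,2]<.2)
    P=W[m]; print(tag,arm.observe()['position'].round(4),arm.observe()['grip_width'],'lowest',np.percentile(P[:,2],[0.5,1,2,5]).round(4),'n',len(P),'y',P[:,1].min(),P[:,1].max())
    v,u=np.where(m); return c,(u.min(),u.max(),v.min(),v.max())
c,b=tip('open'); print(b)
cv2.imwrite('pics/tip.png',cv2.resize(c['img'][b[2]-5:b[3]+60,b[0]-15:b[1]+15],None,fx=4,fy=4)[:600,:800])
print(arm.observe()['time'])
E
```

```text
0 [ 3.20717273e-01  3.67683395e-01  1.67205048e+00 -4.44089210e-16
  1.10185878e+00  1.89151360e+00]
3.141592653589793 [ 0.32071727  0.3676834   1.67205048  0.          1.10185878 -1.25007905]
1.5707963267948966 [ 7.48078767e-02  5.30093197e-01  1.40650033e+00 -4.44089210e-16
  1.20499913e+00  7.48078767e-02]
-1.5707963267948966 [ 7.48078767e-02  5.30093197e-01  1.40650033e+00 -4.44089210e-16
  1.20499913e+00 -3.06678478e+00]
open [0.4817 0.2779 0.1204] 0.08489032384304544 lowest [0.1327 0.1336 0.1347 0.1365] n 321 y 0.20241588403780372 0.3308534070708789
(np.int64(206), np.int64(226), np.int64(73), np.int64(110))
1.6167
```

View pics/tip.png

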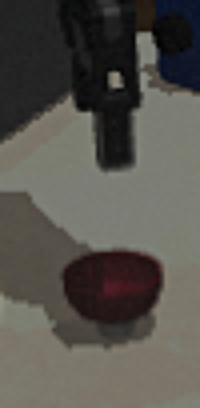

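Open tips sit at z ≈ 0.132 with the TCP at 0.120, so they are about 13 mm back. At 64 mm opening I expect about 6 mm. I'll grip with the tips about 12 mm below the rim, so they stay above the black rim when the fingers open.

```bash
python3 - <<'E'
from h import *
M=np.array([.4821,.2769])
arm.move_linear([*M,.024],vel=.08); arm.close()
o=arm.observe(); print(o['grip_width'],o['gripper_force'],o['position'].round(4),o['time'])
arm.move_linear([*M,.130],vel=.1)
c=imaging.read_camera('side')
o=arm.observe(); print(o['grip_width'],o['gripper_force'],o['contact_force'].round(2),o['time'])
cv2.imwrite('pics/grip.png',cv2.resize(c['img'][60:180,170:270],None,fx=5,fy=5))
E
```

```text
0.06100489616572552 63.56398384939894 [0.4827 0.2771 0.0254] 3.3333
0.06067220992897635 64.96377840738205 [-0.23 -0.99  0.35] 4.5917
```

View pics/grip.png

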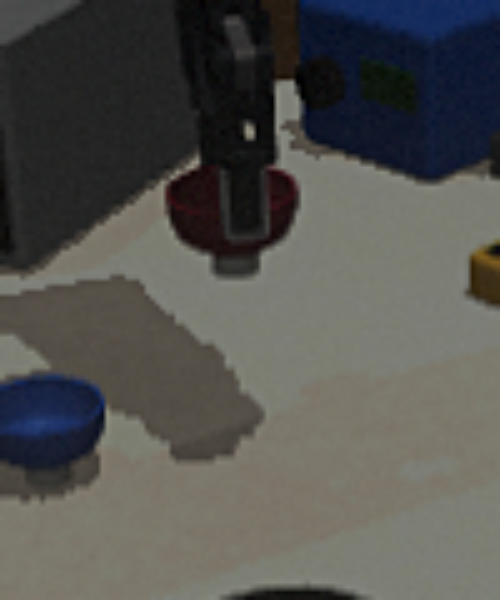

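The cup hangs upright in the fingers, with its knob at crop (237,262) and the fingertip at crop (244,238). Before placing, I'll check how far the tip sits below the rim.

```bash
python3 - <<'E'
from h import *
c=imaging.read_camera('side')
for v in range(96,117): print(v,[tuple((world(c,[u],[v])[0]*1000).astype(int)) for u in (208,216,218,220)])
c=imaging.read_camera('top'); vv,uu=np.mgrid[0:384,0:512]; W=world(c,uu,vv).reshape(384,512,3)
hsv=cv2.cvtColor(c['img'],cv2.COLOR_BGR2HSV); m=((hsv[...,0]<12)|(hsv[...,0]>165))&(hsv[...,1]>90)&(np.hypot(W[...,0]-.482,W[...,1]-.277)<.06)&(W[...,2]>.08)
P=W[m]; print(len(P),np.percentile(P,[2,98],axis=0).round(4))
E
```

```text
96 [(np.int64(463), np.int64(303), np.int64(140)), (np.int64(474), np.int64(235), np.int64(167)), (np.int64(479), np.int64(238), np.int64(165)), (np.int64(483), np.int64(234), np.int64(166))]
97 [(np.int64(463), np.int64(300), np.int64(139)), (np.int64(474), np.int64(234), np.int64(165)), (np.int64(478), np.int64(233), np.int64(165)), (np.int64(483), np.int64(236), np.int64(163))]
98 [(np.int64(462), np.int64(300), np.int64(136)), (np.int64(473), np.int64(232), np.int64(163)), (np.int64(478), np.int64(231), np.int64(163)), (np.int64(483), np.int64(233), np.int64(162))]
99 [(np.int64(462), np.int64(301), np.int64(133)), (np.int64(473), np.int64(233), np.int64(160)), (np.int64(478), np.int64(234), np.int64(159)), (np.int64(482), np.int64(230), np.int64(160))]
100 [(np.int64(462), np.int64(298), np.int64(132)), (np.int64(473), np.int64(235), np.int64(157)), (np.int64(478), np.int64(232), np.int64(157)), (np.int64(482), np.int64(233), np.int64(156))]
101 [(np.int64(461), np.int64(296), np.int64(130)), (np.int64(473), np.int64(233), np.int64(155)), (np.int64(477), np.int64(230), np.int64(
[... 2281 characters left out ...]
0), np.int64(268), np.int64(108)), (np.int64(486), np.int64(271), np.int64(106))]
114 [(np.int64(482), np.int64(505), np.int64(-1)), (np.int64(475), np.int64(266), np.int64(107)), (np.int64(480), np.int64(265), np.int64(107)), (np.int64(485), np.int64(268), np.int64(105))]
115 [(np.int64(481), np.int64(496), np.int64(0)), (np.int64(475), np.int64(263), np.int64(106)), (np.int64(479), np.int64(262), np.int64(106)), (np.int64(515), np.int64(486), np.int64(0))]
116 [(np.int64(480), np.int64(490), np.int64(0)), (np.int64(502), np.int64(483), np.int64(0)), (np.int64(508), np.int64(482), np.int64(0)), (np.int64(514), np.int64(480), np.int64(0))]
199 [[0.4507 0.2494 0.1183]
 [0.4787 0.293  0.201 ]]
```

The tip is at z ≈ 0.135, the rim at about 0.147 and the foot at about 0.106, all as planned. Now I'll place maroon with a guarded descent.

```bash
cat >> h.py <<'E'
B=np.array([.4590,.0278])
def place(xy,z0,zmin):
    f0=arm.observe()['contact_force'][2]
    arm.move_linear([*xy,z0],vel=.1); z=z0
    while True:
        o=arm.observe(); d=o['contact_force'][2]-f0
        print(round(z,4),o['position'].round(4),round(d,2))
        if d>3 or z<=zmin: break
        z-=.001; arm.move_linear([*xy,z],vel=.02); arm.hold(.1)
    arm.release(); arm.hold(.2); print('w',arm.observe()['grip_width'])
    arm.move_linear([*xy,z+.09],vel=.15)
E
python3 - <<'E'
from h import *
arm.move_linear([*B,.130],vel=.2); arm.hold(.2)
place(B,.046,.039)
c=imaging.read_camera('side'); print(arm.observe()['time'])
cv2.imwrite('pics/placed.png',cv2.resize(c['img'][120:240,150:310],None,fx=4.5,fy=4.5))
E
```

```text
0.046 [0.4595 0.0277 0.0464] -0.45
0.045 [0.4592 0.0278 0.0453] -0.9
0.044 [0.459  0.0278 0.044 ] -0.43
0.043 [0.459  0.0278 0.043 ] -0.13
0.042 [0.4593 0.0278 0.0424] 5.8
w 0.08520520907362465
10.0583
```

View pics/placed.png

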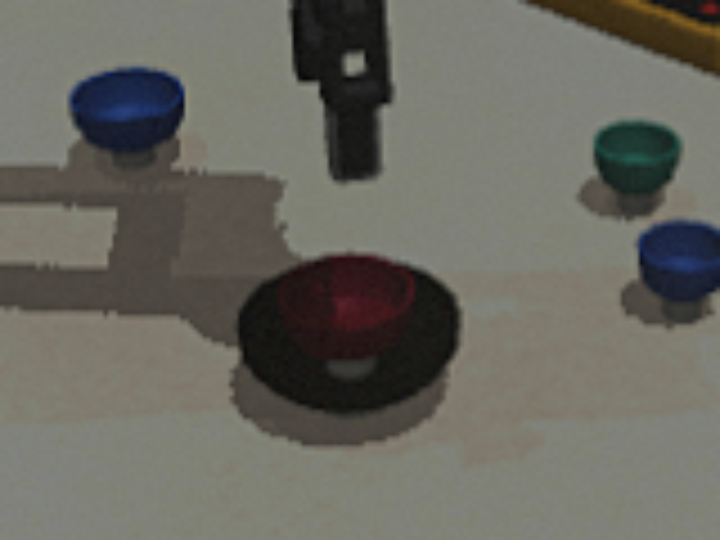

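Maroon stands upright in the middle of black (crop 345,300). Contact came at the expected height. Next is green, and I'll re-measure the maroon rim with the top camera while the arm is clear.

```bash
python3 - <<'E'
from h import *
G=np.array([.6363,.1588])
arm.move_j(kin.inverse_kinematics([*G,.135],[np.pi,0,np.pi/2]))
c=imaging.read_camera('top'); vv,uu=np.mgrid[0:384,0:512]; W=world(c,uu,vv).reshape(384,512,3)
P=W[(c['range_z']>0)&(np.hypot(W[...,0]-B[0],W[...,1]-B[1])<.06)]
for lo,hi in((.052,.08),(.036,.047)):
    Q=P[(P[:,2]>lo)&(P[:,2]<hi)]; print(lo,cv2.minEnclosingCircle(Q[:,:2].astype(np.float32)),np.percentile(Q[:,2],90),len(Q))
arm.move_linear([*G,.027],vel=.08); arm.close()
o=arm.observe(); print(o['grip_width'],o['gripper_force'],o['position'].round(4))
arm.move_linear([*G,.140],vel=.1)
o=arm.observe(); print(o['grip_width'],o['gripper_force'],o['time'])
c=imaging.read_camera('side')
cv2.imwrite('pics/ggrip.png',cv2.resize(c['img'][80:200,230:350],None,fx=5,fy=5))
E
```

```text
0.052 ((0.4587169885635376, 0.02813386730849743), 0.03196122497320175) 0.061320187111638974 133
0.036 ((0.45946842432022095, 0.028014855459332466), 0.052047450095415115) 0.04533564550786991 455
0.043307678071766956 61.34021975653013 [0.6367 0.1589 0.0277]
0.04367578219271046 60.89295600308105 14.9667
```

View pics/ggrip.png

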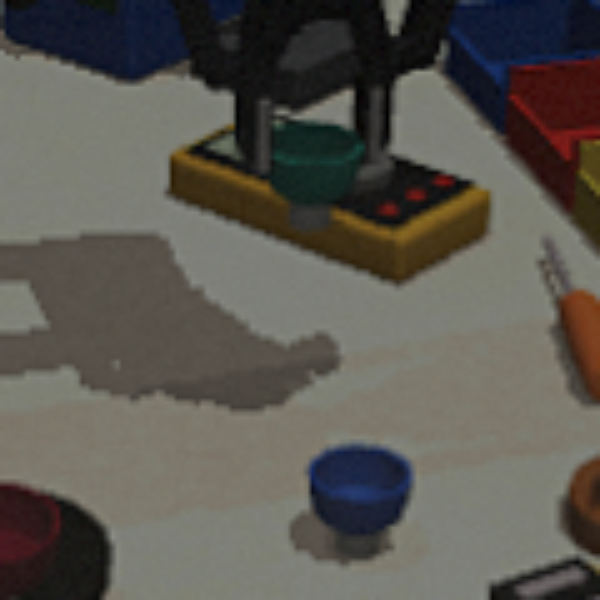

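Green is held upright at crop (316,165). Maroon is within 1 mm of black's axis, and its rim is at 0.061 (expected 0.059). Placing green now.

```bash
python3 - <<'E'
from h import *
S=np.array([.4588,.0281])
arm.move_linear([*S,.140],vel=.2); arm.hold(.2)
place(S,.065,.058)
arm.move_to([.40,.25,.25],[np.pi,0,np.pi/2]); arm.hold(.3)
c=imaging.read_camera('top'); vv,uu=np.mgrid[0:384,0:512]; W=world(c,uu,vv).reshape(384,512,3)
P=W[(c['range_z']>0)&(np.hypot(W[...,0]-B[0],W[...,1]-B[1])<.06)]
for lo,hi in((.068,.09),(.053,.064),(.036,.047)):
    Q=P[(P[:,2]>lo)&(P[:,2]<hi)]; print(lo,cv2.minEnclosingCircle(Q[:,:2].astype(np.float32)),np.percentile(Q[:,2],90),len(Q))
c=imaging.read_camera('side'); print(arm.observe()['time'])
cv2.imwrite('pics/final.png',cv2.resize(c['img'][120:240,150:310],None,fx=4.5,fy=4.5))
E
```

```text
0.065 [0.4593 0.028  0.0654] 0.72
0.064 [0.459  0.0281 0.0643] 0.23
0.063 [0.4588 0.0281 0.063 ] 1.21
0.062 [0.4588 0.0281 0.062 ] 1.12
0.061 [0.459  0.0281 0.0617] 7.77
w 0.0855345041737014
0.068 ((0.45945337414741516, 0.02892855554819107), 0.023356830701231956) 0.07692455984140559 93
0.053 ((0.45882371068000793, 0.028215888887643814), 0.03170953691005707) 0.06132560884089272 249
0.036 ((0.45935332775115967, 0.027845904231071472), 0.051848605275154114) 0.04599304483526656 304
21.5917
```

View pics/final.png

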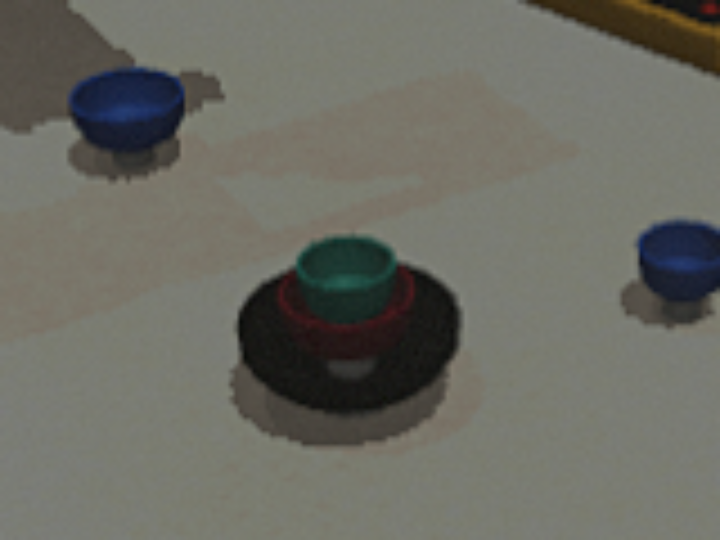

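The stack is upright and concentric to about 1 mm, with rims stepping 46, 61 and 77 mm, so each cover is fully home.

```bash
python3 -c "
from h import *
print(ticket.hand_in())"
```

```text
the job is handed in; nothing more can be done
None
```

The job is handed in at about 22 s of the 58 s allowed: by camera, green is home in maroon and maroon in black, upright and about 1 mm off-axis, and the black cover has not moved; I did not go near the dish, and the hand-in returned no verdict.

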